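# Find the good socket by the drag of a test blade

### The arm

A 7-joint arm with a two-finger parallel gripper is mounted at the origin on a cart in front of the work surface, level with it; the furniture and walls round the work are solid. World frame = base frame: x ahead of the robot, y to its left, z up, the work surface at z = 0. Lengths are in m, angles in rad, forces in N, time in s.
With the tool pointing down it reaches from about 0.4 to 0.85 m from the base axis. Payload 4.5 kg.
Tool frame: the origin (TCP) lies at the very end of the fingers, on their centre line; the grasp point (between the pads) lies 19 mm behind it (grip_point_offset is the distance from the TCP to the grasp point, in m); z points along the fingers, y is the line along which they close (so a half turn about z gives the same grasp; the last joint's range is limited). The gripper opens to 88 mm and grips with 3 to 60 N. Pads are 18 mm wide; open, the fingers measure 123 mm over their backs; the gripper's body (75 mm by 187 mm) begins 45 mm behind the grasp point.
Start: joints at [-1.19, 0.689, -0.195, 1.565, 0.157, 0.902, -0.215], TCP at [0.212, 0.588, 0.239] pointing down, gripper open.
Joint ranges: [-3.01, 3.01], [-0.46, 2.08], [-1.47, 1.51], [0.13, 2.56], [-1, 4.14], [0.04, 2.09], [-2.66, 2.66]. Speed limits (rad/s): [2.57, 2.57, 3.14, 3.14, 3.14, 3.14, 3.14].

### API

Orientations are given as a unit quaternion [x, y, z, w].
In Python, from plant import get_state, snapshot, camera_params, finish_job, grip_point_offset gives the robot as it stands.
- The arm moves only by the tool handwheel, called after "Call:" as a command line: name --argument value ..., lists and objects as JSON in quotes. Schema: {"type":"object","properties":{"offsets":{"type":"object","properties":{"plan":{"type":"array","items":{"type":"array","items":{"type":"number"},"minItems":7,"maxItems":7},"minItems":1,"maxItems":10}},"additionalProperties":false,"required":["plan"]},"squeeze":{"type":"number"},"only":{"type":"string"},"quiet":{"type":"boolean"},"lines":{"type":"string"}},"required":["offsets"],"additionalProperties":false}. offsets is an object whose key "plan" holds a list of rows, 1 to 10 of them, each of 7 numbers: the opening from 0.0 (shut) to 1.0 (fully open), then dx, dy, dz in a scale on which 1.0 is 750 mm, then a rotation vector rx, ry, rz in fractions of the full range, 1 being 2 pi rad; each row is the pose to reach, as a shift and turn from the pose commanded when the call began, along the tool's axes at that moment; what a row does not reach only later rows make up. A row lasts 1/10 s, in which the tool goes at most 0.05 m and 0.15 rad, less where a joint would pass 70% of its speed; a pose out of reach is approached as far as the arm can. The fingers move at their own pace and stop on an object; squeeze is the grip in N (left out, the last holds). Time passes only in rows, so rows that do not move let the fingers close. The tool returns the time, the measured TCP pose, the force, the opening and the grip force at its end. only (a regular expression) keeps the lines of the reply that match it, lines (a string "A,B") keeps lines A to B, and quiet returns only ok. Shift and turn numbers lie between -1 and 1, and a call with a number outside is refused. Input that does not fit is refused with a message, and nothing moves.
- get_state(): the state, without advancing time (a new reading comes with each control period).
- snapshot(name): name is "scene" or "top"; returns (picture, depth): 384x512x3 uint8, red, green, blue; 384x512 float32, m along the optical axis (not along the pixel's ray), 0 where there is no reading.
- camera_params(name): a dict with "fx", "fy", "cx", "cy" (pixels), "rvec" (rotation vector, rad) and "tvec" (3), from world to camera coordinates, as OpenCV has them. Camera axes: x right, y down, z forward; pixel columns grow to the right and rows downward; lengths in m; the calibration is good to about 2 mm. A picture is of the moment at which its call begins. camera_params takes no time and is no camera call.
- finish_job(): hands the job in; it is judged then, once.
The state is a dict: "clock": time; "q": joint angles; "qd": joint speeds; "joint_torque": joint torques, N m; "tool_pos": TCP position; "eef_rot": TCP orientation; "contact_force": force on the tool from outside, world axes, zero at the start; "moment": the same for the moment, N m; "opening": opening from 0.0 (shut) to 1.0 (fully open); "finger_force": force on a finger pad.
Only numpy, scipy, OpenCV 4.12 (cv2) and the standard library are available. Lean on these libraries where they do the work, as an engineer would, in place of code of your own. Each camera call takes 0.05 s, during which the arm holds its last target. There are 200 camera calls.

### The job

Three look-alike test sockets stand on the desk: one grips a blade properly with a light drag all the way in, one is worn so that the blade drops in loosely, and one has a bent contact that blocks it part way. Take the red-handled test blade out of its blue stand, feel the sockets with it, never pressing on a contact inside with more than 20 N, and leave it let go, upright and fully home in the socket that grips it. Leave the other things on the desk where they are.

Things in the scene. Friction and masses are not known exactly. Their poses are not given: they have to be found in the camera images.
- blade: Upright test blade, 87 mm tall, 80 g; origin at the centre of its lower end. Steel blade 22 (x) x 4 (y) mm, 32 long, its lower edge rounded; black shoulder 32 x 16, z 32 to 37 mm; red handle 24 (x) x 16 (y), z 37 to 87 mm: grip it across the 16 mm. At the start it hangs upright in the stand, shoulder on the stand's top (origin 10 mm over the desk), x along the stand's x.
- stand: Blue fixed block 52 x 48 x 42 mm that holds the blade at the start in a loose slot along its x; origin at the centre of its underside. Its yaw varies.
- socket_a: One of three look-alike fixed grey sockets with yellow stripes, 52 (x) x 48 (y) x 50 mm; origin at the centre of the underside. Top slot, centred, 29 mm along x, 7 mm along y, 44 deep, mouth bevelled 2 mm. Good, worn and bent ones swap places each time. Blade home: shoulder on the socket's top, blade origin 18 mm above the socket's; a half turn about z is the same.
- socket_b: Grey socket, the same in looks and sizes as socket_a, with its own place and yaw; only the feel tells its state.
- socket_c: Grey socket, the same in looks and sizes as socket_a, with its own place and yaw; only the feel tells its state.
- contact_a: Hidden metal contact in the slot of socket_a; same origin as socket_a until pressed. If good, it is sprung and drags on the blade with some 3 to 12 N from 12 mm depth down to home, pressing it against the slot's -y wall. If worn, it touches nothing. If bent, it blocks the blade 16 mm below the top, giving way at about 2.5 N per mm for 9 mm, then stops it dead.
- contact_b: Hidden metal contact in the slot of socket_b, same origin as the socket until pressed; it behaves in one of the three ways told for contact_a.
- contact_c: Hidden metal contact in the slot of socket_c, same origin as the socket until pressed; it behaves in one of the three ways told for contact_a.
- multimeter: Yellow and black multimeter 140 x 69 x 42 mm lying on the desk; a bystander, origin at the centre of its underside.
- solder_spool: Yellow and silver solder spool, 52 mm across, 51 mm tall, standing; a bystander, origin at the centre of its underside.
- flux_bottle: White bottle with yellow cap, 46 mm across, 95 mm tall, standing; a bystander, origin at the centre of its underside.
- side_cutters: Red-handled side cutters 53 x 157 x 12 mm lying on the desk; a bystander, origin at the centre of its underside.
- tape_roll: Black roll of tape, 58 mm across, 19 mm high, lying on the desk; a bystander, origin at the centre of its underside.
- mouse: Black computer mouse 110 x 62 x 37 mm on the desk; a bystander, origin at the centre of its underside.
Not all that is in view belongs to the job. Of the things like the blade, leave any that is purple; of the rest the smaller one is meant.

How it is judged:
On the way:
1. the blade is lifted clear out of its stand (z of blade in the frame of stand above 0.048 m), for 0.1 s.
At the end, for the whole second after the job is handed in: Blade at rest, let go, upright within 0.1 rad in a socket, its origin 15 to 20.5 mm above the socket's (home is 18), within 6 mm of its axis and 0.2 rad of its slot, and that socket's contact presses on it with over 1.5 N, as only the good one does (((z of blade in the frame of socket_a between 0.015 and 0.0205 m and horizontal distance between blade and socket_a below 0.006 m and angle between the x axis of blade and the x axis of socket_a, either way round below 0.2 rad and contact force between blade and contact_a above 1.5 N) or (z of blade in the frame of socket_b between 0.015 and 0.0205 m and horizontal distance between blade and socket_b below 0.006 m and angle between the x axis of blade and the x axis of socket_b, either way round below 0.2 rad and contact force between blade and contact_b above 1.5 N) or (z of blade in the frame of socket_c between 0.015 and 0.0205 m and horizontal distance between blade and socket_c below 0.006 m and angle between the x axis of blade and the x axis of socket_c, either way round below 0.2 rad and contact force between blade and contact_c above 1.5 N)) and angle between blade's own z axis and vertical below 0.1 rad and linear speed of blade below 0.01 m/s and contact force between blade and the fingers below 0.1 N); the robot touches nothing.
It fails at once if the blade presses on a socket's contact with more than 20 N (contact force between blade and contact_a above 20 N or contact force between blade and contact_b above 20 N or contact force between blade and contact_c above 20 N).
It fails at once if a bystander is moved by more than 30 mm (distance of any of multimeter, solder_spool, flux_bottle, side_cutters, tape_roll, mouse from where it was at the start of the episode above 0.03 m).
It also fails if it takes over 61 s, if anything falls off the work surface, if the arm or the gripper's body presses on something with over 40 N, if the wrist force passes 120 N, or if a joint passes its speed limit or range.

## Working session

There is one attempt and no reset: what is moved stays moved. The work goes in short steps, Python scripts to look and compute and a tool call to move; the robot and the scene stay as the last step left them, time stands still between calls to the robot, and variables do not carry over. Pictures are saved under pics/ and viewed, at most 10 in all, crops included, and the job is handed in when it is done.

```bash
mkdir -p pics; ls; cat > h.py <<'E'
import numpy as np, cv2
from scipy.spatial.transform import Rotation as R
from plant import *
def cam(n):
    p=camera_params(n); Rm=cv2.Rodrigues(np.array(p['rvec'],float))[0]
    return p,Rm,np.array(p['tvec'],float).ravel()
def cloud(n,d):
    p,Rm,t=cam(n); v,u=np.mgrid[:d.shape[0],:d.shape[1]]
    c=np.stack([(u-p['cx'])/p['fx']*d,(v-p['cy'])/p['fy']*d,d],-1)
    w=(c-t)@Rm; w[d==0]=np.nan
    return w
def shift(dw,drot=None):
    s=get_state(); T=R.from_quat(s['eef_rot'])
    return T.inv().apply(dw)
E
python3 - <<'E'
from h import *
for n in('top','scene'):
    i,d=snapshot(n); cv2.imwrite(f'pics/{n}0.png',i[:,:,::-1]); np.savez(f'{n}0.npz',i=i,d=d)
    p,Rm,t=cam(n); print(n,p['fx'],-Rm.T@t,Rm[2])
s=get_state(); print(s, grip_point_offset if not callable(grip_point_offset) else grip_point_offset())
E
```

```text
pics
top 413.26705045356795 [ 0.43689106 -0.11943635  1.06605785] [ 0.12830203 -0.00163765 -0.99173379]
scene 468.41473099377157 [1.02758216 0.63306684 0.88066339] [-0.3907791  -0.60492759 -0.69379703]
{'clock': 0.1, 'q': array([-1.19023671,  0.68989802, -0.194548  ,  1.5661905 ,  0.15735092,
        0.9024919 , -0.21513268]), 'qd': array([ 0.00201052, -0.00082826,  0.00029326, -0.00342589, -0.0001199 ,
        0.00142359, -0.00161237]), 'joint_torque': array([-2.16892833e-03, -5.28499568e+01, -1.27103034e+00, -1.53839153e+01,
       -5.25048631e-02,  2.02945412e-03,  2.54348197e-05]), 'tool_pos': array([0.2122616 , 0.58728008, 0.23800545]), 'eef_rot': array([ 1.72467755e-01,  9.85014843e-01, -7.91910298e-04, -7.01489395e-05]), 'contact_force': array([ 0.62585486,  0.5957156 , -0.1544134 ]), 'moment': array([-0.03779689, -0.01702057, -0.00065141]), 'finger_force': 0.0, 'opening': 1.003434968488515} 0.0187
```

View pics/top0.png

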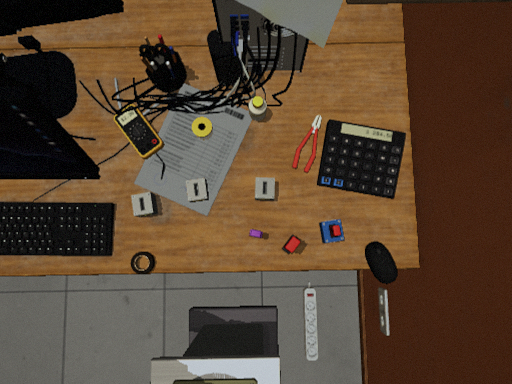

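View pics/scene0.png

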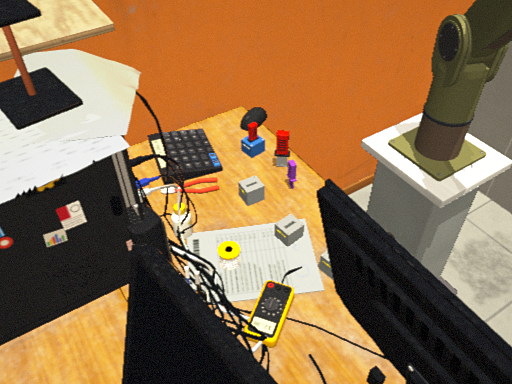

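Top view: the blade candidates are the red handle in the blue stand (336,231), a larger red one at (293,244), and a purple one at (257,234). I choose the small red one in the blue stand and will check it in a crop. The grey sockets are at (143,204), (197,189) and (265,188).

```bash
python3 - <<'E'
from h import *
z=np.load('top0.npz'); i,d=z['i'],z['d']; w=cloud('top',d)
def tops(u,v,h0,h1,r=26):
    p=w[v-r:v+r,u-r:u+r]; m=(p[...,2]>h0)&(p[...,2]<h1)&(np.linalg.norm(p[...,:2]-w[v,u,:2],axis=-1)<.055)
    n,l,st,c=cv2.connectedComponentsWithStats(m.astype(np.uint8))
    k=1+np.argmax(st[1:,4]); q=p[l==k]
    rc=cv2.minAreaRect((q[:,:2]*1000).astype(np.float32)); print(u,v,len(q),'z',np.median(q[:,2]).round(4),'rect',rc,'med',np.median(q,0).round(4))
for u,v in((143,204),(197,189),(265,188)): tops(u,v,.035,.065)
tops(336,231,.03,.06); tops(336,231,.08,.12); tops(293,244,.06,.2);tops(257,234,.06,.2)
for u,v in((143,262),(380,262),(315,140),(258,105),(202,127)): print(w[v,u].round(3))
a=cv2.resize(i[215:260,240:355],None,fx=5,fy=5,interpolation=2)
b=cv2.resize(i[170:222,125:285],None,fx=4.5,fy=4.5,interpolation=2)
s=np.load('scene0.npz')['i']; c=cv2.resize(s[100:200,220:330],None,fx=2.6,fy=2.6,interpolation=2)
o=np.zeros((600,800,3),np.uint8)
for x,y,im in((0,0,a),(0,230,b)): o[y:y+im.shape[0],x:x+im.shape[1]]=im
cv2.imwrite('pics/c1.png',o[:,:,::-1]); 
E
```

```text
143 204 451 z 0.0517 rect ((533.8827514648438, 170.78553771972656), (53.19851303100586, 48.47977828979492), 9.614428520202637) med [0.5339 0.1705 0.0517]
197 189 416 z 0.0518 rect ((567.1005249023438, 37.507728576660156), (52.847679138183594, 48.21619415283203), 7.371299743652344) med [0.5663 0.0376 0.0518]
265 188 402 z 0.0517 rect ((567.4365234375, -131.59796142578125), (47.1388053894043, 52.085052490234375), 88.62393188476562) med [ 0.5656 -0.1323  0.0517]
336 231 339 z 0.044 rect ((458.80316162109375, -296.87939453125), (53.47607421875, 49.41649627685547), 8.426271438598633) med [ 0.4585 -0.2903  0.044 ]
336 231 82 z 0.0982 rect ((458.7330322265625, -296.57379150390625), (23.36425018310547, 16.24578094482422), 9.010087013244629) med [ 0.4578 -0.2954  0.0982]
293 244 164 z 0.1221 rect ((428.6700744628906, -191.38307189941406), (22.484821319580078, 33.180023193359375), 50.842464447021484) med [ 0.4295 -0.19    0.1221]
257 234 69 z 0.0884 rect ((455.7362060546875, -107.72221374511719), (21.191301345825195, 16.48381996154785), 88.90507507324219) med [ 0.4566 -0.1086  0.0884]
[0.389 0.18  0.003]
[ 0.379 -0.411  0.038]
[ 0.694 -0.266  0.012]
[ 0.763 -0.119  0.097]
[0.724 0.023 0.051]
```

View pics/c1.png

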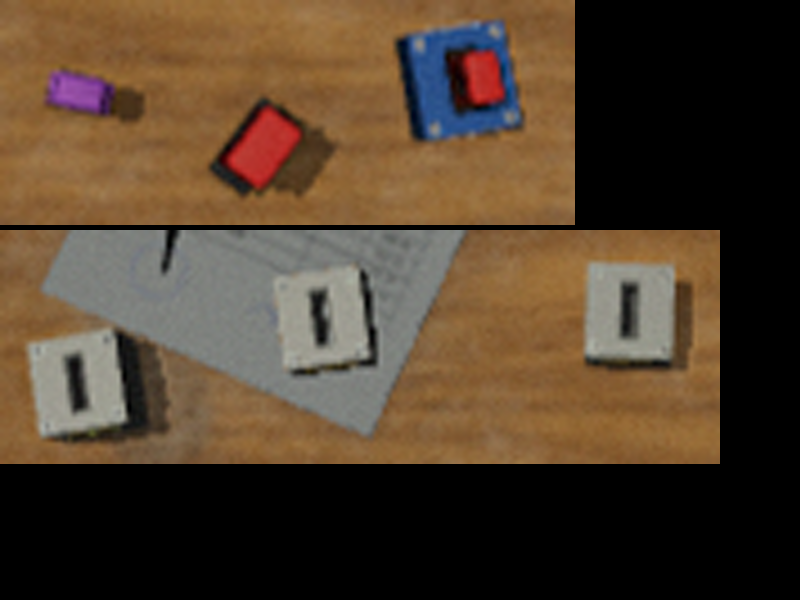

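The crop confirms it: the small red handle in the blue stand is the target. The larger red one and the purple one are decoys. Next I check the route for obstacles and work out the first move.

```bash
cat >> h.py <<'E'
def goto(x,y,z,yaw):
    "shift and rz in current tool axes so that tool y lies along blade y (either way round)"
    s=get_state(); T=R.from_quat(s['eef_rot']); d=T.inv().apply(np.array([x,y,z])-s['tool_pos'])
    M=T.as_matrix(); best=None
    for k in(0,np.pi):
        c,sn=np.cos(yaw+k),np.sin(yaw+k)
        G=np.array([[-c,-sn,0],[-sn,c,0],[0,0,-1]]); G=np.array([[-c,-sn,0],[-sn,c,0],[0,0,-1.]])
        r=(T.inv()*R.from_matrix(G)).as_rotvec()
        if best is None or np.linalg.norm(r)<np.linalg.norm(best): best=r
    print('shift',d.round(4),'rot',best.round(4),'pos',s['tool_pos'].round(4),'F',np.round(s['contact_force'],2),'t',s['clock'],'op',round(s['opening'],3))
E
python3 - <<'E'
from h import *
for n in('top','scene'):
    w=cloud(n,np.load(n+'0.npz')['d']).reshape(-1,3)
    for y0 in np.arange(-.5,.75,.1):
        print(n,round(y0,1),[ (lambda q: round(float(q.max()),2) if len(q)>3 else None)(w[(abs(w[:,0]-x0)<.05)&(abs(w[:,1]-y0)<.05),2]) for x0 in (.15,.25,.35,.45,.55,.65,.75)])
goto(.42,.2,.239,0.15); goto(.4587,-.2966,.20,.15)
E
```

```text
top -0.5 [0.33, 0.34, 0.36, 0.37, 0.39, 0.41, 0.48]
top -0.4 [-0.73, -0.73, 0.04, 0.04, 0.03, 0.05, 0.49]
top -0.3 [-0.7, -0.7, 0.01, 0.1, 0.03, 0.05, 0.49]
top -0.2 [0.01, -0.74, 0.01, 0.13, 0.06, 0.02, 0.42]
top -0.1 [0.02, -0.73, 0.01, 0.09, 0.06, 0.01, 0.29]
top -0.0 [0.02, -0.73, 0.01, 0.01, 0.06, 0.02, 0.06]
top 0.1 [0.02, -0.73, 0.02, 0.01, 0.06, 0.04, 0.05]
top 0.2 [0.0, -0.73, 0.03, 0.02, 0.06, 0.04, 0.05]
top 0.3 [-0.73, -0.74, 0.01, 0.03, 0.13, 0.42, 0.03]
top 0.4 [-0.73, -0.73, 0.01, 0.03, 0.12, 0.34, 0.06]
top 0.5 [-0.73, -0.73, 0.01, 0.03, 0.12, 0.17, None]
top 0.6 [-0.74, -0.74, -0.74, None, 0.01, 0.01, None]
top 0.7 [-0.73, -0.73, -0.74, None, None, None, None]
scene -0.5 [0.31, 0.33, 0.35, 0.37, 0.4, 0.42, 0.43]
scene -0.4 [None, None, 0.04, 0.04, 0.03, 0.04, 0.49]
scene -0.3 [None, None, 0.0, 0.1, 0.03, 0.04, 0.49]
scene -0.2 [0.0, None, 0.0, 0.12, 0.05, 0.01, 0.41]
scene -0.1 [0.01, None, 0.0, 0.09, 0.05, 0.01, 0.28]
scene -0.0 [0.02, None, None, 0.0, 0.05, 0.01, 0.05]
scene 0.1 [0.51, None, None, 0.0, 0.05, 0.03, 0.05]
scene 0.2 [0.0, None, 0.02, None, 0.05, 0.04, 0.05]
scene 0.3 [None, None, None, None, 0.0, 0.42, 0.41]
scene 0.4 [None, None, None, None, 0.01, 0.42, 0.41]
scene 0.5 [None, None, None, None, 0.0, 0.42, 0.42]
scene 0.6 [None, None, None, None, None, 0.42, 0.42]
scene 0.7 [None, None, None, None, None, None, None]
shift [-0.327  -0.2937 -0.0005] rot [-1.600e-03 -3.000e-04 -4.967e-01] pos [0.2123 0.5873 0.238 ] F [ 0.63  0.6  -0.15] t 0.1 op 1.003
shift [-0.5321 -0.7475  0.0393] rot [-1.600e-03 -3.000e-04 -4.967e-01] pos [0.2123 0.5873 0.238 ] F [ 0.63  0.6  -0.15] t 0.1 op 1.003
```

The manual's scale: shifts go in shares of 750 mm and turns go in shares of 2 pi rad. Converting my numbers, -0.327 m is -0.436, -0.294 m is -0.392, -0.497 rad is -0.0791.

Call:
handwheel --offsets '{"plan":[[1,-0.048,-0.044,0,0,0,-0.0159],[1,-0.096,-0.0867,0,0,0,-0.0318],[1,-0.144,-0.1307,0,0,0,-0.0477],[1,-0.1933,-0.1733,0,0,0,-0.0637],[1,-0.24,-0.2173,0,0,0,-0.0791],[1,-0.2893,-0.2613,0,0,0,-0.0791],[1,-0.3387,-0.304,0,0,0,-0.0791],[1,-0.3867,-0.3467,0,0,0,-0.0791],[1,-0.436,-0.392,0,0,0,-0.0791],[1,-0.436,-0.392,0,0,0,-0.0791]]}'

```text
clock: 1.1
tool_pos: [0.423, 0.1917, 0.238]
eef_rot: [-0.068, 0.998, -0.003, -0.0]
contact_force: [0.1, 0.7, -0.3]
opening: 1.004
finger_force: 0.0
```

```bash
python3 -c "
from h import *
goto(.4587,-.2966,.16,.15)"
```

```text
shift [ 0.0309 -0.4882  0.0808] rot [-0.0057 -0.0012 -0.0137] pos [0.423  0.1917 0.238 ] F [ 0.09  0.73 -0.33] t 1.1 op 1.004
```

In the tool's units: -0.48 m is -0.64, -0.432 m is -0.576.

Call:
handwheel --offsets '{"plan":[[1,0.004,-0.064,0,0,0,0],[1,0.008,-0.128,0,0,0,0],[1,0.0133,-0.192,0,0,0,0],[1,0.0173,-0.256,0,0,0,0],[1,0.0213,-0.32,0,0,0,0],[1,0.0267,-0.384,0,0,0,0],[1,0.032,-0.448,0,0,0,0],[1,0.0373,-0.512,0,0,0,0],[1,0.04,-0.576,0,0,0,0],[1,0.0427,-0.64,0.0267,0,0,0]]}'

```text
clock: 2.1
tool_pos: [0.4616, -0.2798, 0.2209]
eef_rot: [-0.075, 0.997, -0.001, 0.002]
contact_force: [-0.0, 0.3, -0.7]
opening: 0.997
finger_force: 0.0
```

Call:
handwheel --offsets '{"plan":[[0.6,0,0,0.0267,0,0,0],[0.6,0,0,0.0533,0,0,0],[0.6,0,0,0.0533,0,0,0],[0.6,0,0,0.0533,0,0,0]]}'

```text
clock: 2.5
tool_pos: [0.4602, -0.2766, 0.1795]
eef_rot: [-0.076, 0.997, 0.0, -0.0]
contact_force: [0.7, 0.2, 0.1]
opening: 0.659
finger_force: 0.0
```

```bash
python3 -c "
from h import *
goto(.4587,-.2966,.064,.15)"
```

```text
shift [ 0.0044 -0.0196  0.1155] rot [ 0.0008 -0.0004  0.0012] pos [ 0.4602 -0.2766  0.1795] F [0.65 0.24 0.13] t 2.5 op 0.659
```

In the tool's units: 0.115 m is 0.1533, -0.0196 m is -0.0261.

Call:
handwheel --offsets '{"plan":[[0.6,0.0059,-0.0261,0,0,0,0],[0.6,0.0059,-0.0261,0.04,0,0,0],[0.6,0.0059,-0.0261,0.08,0,0,0],[0.6,0.0059,-0.0261,0.12,0,0,0],[0.6,0.0059,-0.0261,0.1533,0,0,0],[0.6,0.0059,-0.0261,0.1533,0,0,0],[0.6,0.0059,-0.0261,0.1533,0,0,0]]}'

```text
clock: 3.2
tool_pos: [0.4596, -0.2972, 0.0656]
eef_rot: [-0.075, 0.997, -0.0, 0.001]
contact_force: [-0.5, -0.2, 0.3]
opening: 0.598
finger_force: 0.0
```

```bash
python3 -c "
from h import *
goto(.4587,-.2966,.064,.15)
i,d=snapshot('scene'); cv2.imwrite('pics/g1.png',cv2.resize(i[60:220,180:360],None,fx=3,fy=3)[:,:,::-1])"
```

```text
shift [0.0008 0.0007 0.0016] rot [-0.0007  0.0011  0.001 ] pos [ 0.4596 -0.2972  0.0656] F [-0.49 -0.19  0.28] t 3.2 op 0.598
```

View pics/g1.png

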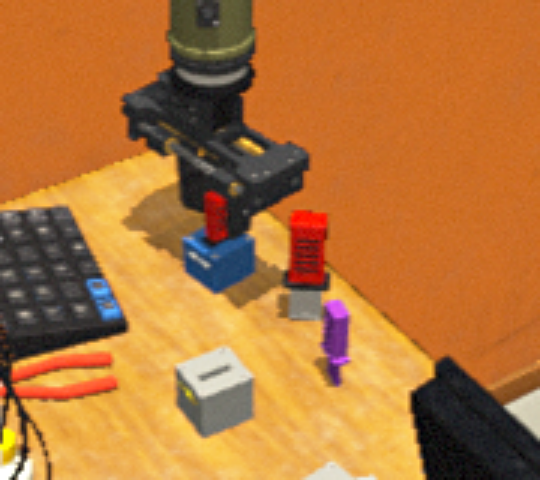

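The fingers straddle the red handle at about (215,215) in the crop, clear of the larger decoy at (308,245). Closing now.

In the tool's units: 0.001 m is 0.0013.

Call:
handwheel --offsets '{"plan":[[0,0,0,0.0013,0,0,0],[0,0,0,0.0013,0,0,0],[0,0,0,0.0013,0,0,0],[0,0,0,0.0013,0,0,0],[0,0,0,0.0013,0,0,0],[0,0,0,0.0013,0,0,0],[0,0,0,0.0013,0,0,0],[0,0,0,0.0013,0,0,0]]}' --squeeze 25

```text
clock: 4.05
tool_pos: [0.4587, -0.2974, 0.0637]
eef_rot: [-0.075, 0.997, -0.0, 0.0]
contact_force: [-0.0, 0.4, 3.7]
opening: 0.178
finger_force: 25.0
```

```bash
python3 -c "
from h import *
goto(.4587,-.2966,.064,.15)"
```

```text
shift [-0.0001  0.0008 -0.0003] rot [-0.0001  0.0002  0.0003] pos [ 0.4587 -0.2974  0.0637] F [-0.01  0.39  3.67] t 4.05 op 0.178
```

In the tool's units: -0.11 m is -0.1467, -0.09 m is -0.12.

Call:
handwheel --offsets '{"plan":[[0,0,0,-0.04,0,0,0],[0,0,0,-0.08,0,0,0],[0,0,0,-0.12,0,0,0],[0,0,0,-0.1467,0,0,0],[0,0,0,-0.1467,0,0,0],[0,0,0,-0.1467,0,0,0]]}'

```text
clock: 4.65
tool_pos: [0.4582, -0.2974, 0.173]
eef_rot: [-0.075, 0.997, 0.0, -0.0]
contact_force: [-0.6, 0.1, -1.4]
opening: 0.18
finger_force: 25.0
```

```bash
python3 -c "
from h import *
goto(.567,-.132,.1737,-.024)
for n in('top','scene'):
    i,d=snapshot(n); w=cloud(n,d); p=get_state()['tool_pos']
    m=(np.linalg.norm(w-(p+[0,0,-.0]),axis=-1)<.07)&(i[...,0]>120)&(i[...,1]<70)&(i[...,2]<70)
    m2=(np.linalg.norm(w-p,axis=-1)<.08)&(w[...,2]<p[2]-.025)
    print(n,m.sum(),np.nanmedian(w[m],0) if m.any() else '',np.nanmin(w[m2],0) if m2.any() else '')
    v=i[40:200,180:360] if n=='scene' else i[160:280,230:410]
    cv2.imwrite('pics/l_%s.png'%n,cv2.resize(v,None,fx=3,fy=3)[:,:,::-1])"
```

```text
shift [-0.1323  0.1473 -0.0007] rot [ 1.00e-04 -4.00e-04  1.74e-01] pos [ 0.4582 -0.2974  0.173 ] F [-0.56  0.09 -1.37] t 4.65 op 0.18
top 0  
scene 66 [ 0.46945469 -0.2918589   0.18293569] [ 0.4498004  -0.29975057  0.11904574]
```

View pics/l_scene.png

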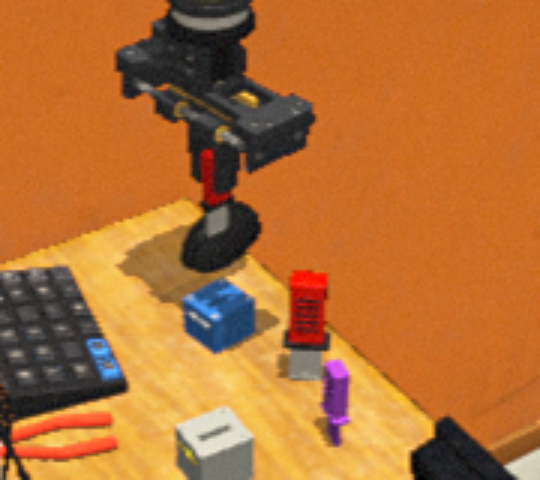

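The blade at crop (213,190) hangs upright, held and clear of its stand. Now to the right-hand socket.

In the tool's units: 0.147 m is 0.196, -0.132 m is -0.176, 0.174 rad is 0.0277.

Call:
handwheel --offsets '{"plan":[[0,-0.0347,0.0387,0,0,0,0.0095],[0,-0.0707,0.0787,0,0,0,0.0191],[0,-0.1053,0.1173,0,0,0,0.0277],[0,-0.1413,0.1573,0,0,0,0.0277],[0,-0.176,0.196,0,0,0,0.0277],[0,-0.176,0.196,0.04,0,0,0.0277],[0,-0.176,0.196,0.0733,0,0,0.0277],[0,-0.176,0.196,0.0733,0,0,0.0277],[0,-0.176,0.196,0.0733,0,0,0.0277]]}'

```text
clock: 5.65
tool_pos: [0.5664, -0.1322, 0.1176]
eef_rot: [0.012, 1.0, 0.0, -0.001]
contact_force: [1.0, 0.2, -0.2]
opening: 0.181
finger_force: 25.0
```

```bash
python3 -c "
from h import *
goto(.5672,-.1322,.114,-.024)"
```

```text
shift [-0.0008  0.0001  0.0036] rot [ 0.0002 -0.0025  0.0002] pos [ 0.5664 -0.1322  0.1176] F [ 1.02  0.21 -0.23] t 5.65 op 0.181
```

In the tool's units: 0.019 m is 0.0253, 0.017 m is 0.0227.

Call:
handwheel --offsets '{"plan":[[0,-0.0007,0,0.0053,0,0,0],[0,-0.0007,0,0.0107,0,0,0],[0,-0.0007,0,0.0147,0,0,0],[0,-0.0007,0,0.0173,0,0,0],[0,-0.0007,0,0.02,0,0,0],[0,-0.0007,0,0.0227,0,0,0],[0,-0.0007,0,0.0253,0,0,0],[0,-0.0007,0,0.0253,0,0,0]]}'

```text
clock: 6.45
tool_pos: [0.5675, -0.1321, 0.0992]
eef_rot: [0.012, 1.0, 0.0, -0.0]
contact_force: [0.1, 0.7, -1.6]
opening: 0.178
finger_force: 25.0
```

Call:
handwheel --offsets '{"plan":[[0,0,0,0.0013,0,0,0],[0,0,0,0.0027,0,0,0],[0,0,0,0.004,0,0,0],[0,0,0,0.0053,0,0,0],[0,0,0,0.0053,0,0,0]]}'

```text
clock: 6.95
tool_pos: [0.5676, -0.1321, 0.0953]
eef_rot: [0.012, 1.0, 0.0, 0.0]
contact_force: [0.8, 0.4, -1.5]
opening: 0.18
finger_force: 25.0
```

In the tool's units: 0.005 m is 0.0067, 0.004 m is 0.0053.

Call:
handwheel --offsets '{"plan":[[0,0,0,0.0013,0,0,0],[0,0,0,0.0027,0,0,0],[0,0,0,0.004,0,0,0],[0,0,0,0.0053,0,0,0],[0,0,0,0.0067,0,0,0]]}'

```text
clock: 7.45
tool_pos: [0.5677, -0.1322, 0.0904]
eef_rot: [0.012, 1.0, 0.0, 0.0]
contact_force: [0.2, 1.0, 0.1]
opening: 0.178
finger_force: 25.0
```

Call:
handwheel --offsets '{"plan":[[0,0,0,0.0013,0,0,0],[0,0,0,0.0027,0,0,0]]}'

```text
clock: 7.65
tool_pos: [0.5677, -0.1321, 0.0884]
eef_rot: [0.012, 1.0, 0.0, 0.0]
contact_force: [-0.8, 1.3, 0.4]
opening: 0.178
finger_force: 25.0
```

Call:
handwheel --offsets '{"plan":[[0,0,0,0.0013,0,0,0],[0,0,0,0.0027,0,0,0]]}'

```text
clock: 7.85
tool_pos: [0.5677, -0.1321, 0.0864]
eef_rot: [0.012, 1.0, 0.0, 0.0]
contact_force: [0.4, 1.5, 0.5]
opening: 0.175
finger_force: 25.0
```

In the tool's units: 0.002 m is 0.0027, 0.001 m is 0.0013.

Call:
handwheel --offsets '{"plan":[[0,0,0,0.0013,0,0,0],[0,0,0,0.0027,0,0,0]]}'

```text
clock: 8.05
tool_pos: [0.5677, -0.1321, 0.0844]
eef_rot: [0.012, 1.0, 0.0, 0.0]
contact_force: [-0.1, 2.0, -0.1]
opening: 0.18
finger_force: 25.0
```

Call:
handwheel --offsets '{"plan":[[0,0,0,0.0013,0,0,0],[0,0,0,0.002,0,0,0],[0,0,0,0.002,0,0,0]]}'

```text
clock: 8.35
tool_pos: [0.5678, -0.1322, 0.0831]
eef_rot: [0.012, 1.0, 0.0, 0.0]
contact_force: [0.2, 1.9, 1.4]
opening: 0.181
finger_force: 25.0
```

In the tool's units: 0.003 m is 0.004, 0.0015 m is 0.002.

Call:
handwheel --offsets '{"plan":[[0,0,0,0.002,0,0,0],[0,0,0,0.004,0,0,0]]}'

```text
clock: 8.55
tool_pos: [0.5683, -0.1322, 0.0806]
eef_rot: [0.012, 1.0, 0.0, 0.001]
contact_force: [-0.7, 2.0, 6.9]
opening: 0.178
finger_force: 25.0
```

Call:
handwheel --offsets '{"plan":[[0,0,0,0.002,0,0,0],[0,0,0,0.004,0,0,0]]}'

```text
clock: 8.75
tool_pos: [0.5687, -0.1321, 0.0777]
eef_rot: [0.012, 1.0, 0.0, 0.001]
contact_force: [0.5, 2.8, 6.6]
opening: 0.182
finger_force: 25.0
```

Call:
handwheel --offsets '{"plan":[[0,0,0,-0.0013,0,0,0],[0,0,0,-0.0027,0,0,0]]}'

```text
clock: 8.95
tool_pos: [0.5678, -0.1321, 0.0784]
eef_rot: [0.012, 1.0, 0.0, 0.0]
contact_force: [2.2, 2.3, -6.2]
opening: 0.181
finger_force: 25.0
```

Call:
handwheel --offsets '{"plan":[[0,0,0,-0.0013,0,0,0],[0,0,0,-0.0027,0,0,0]]}'

```text
clock: 9.15
tool_pos: [0.5669, -0.1321, 0.0805]
eef_rot: [0.012, 1.0, 0.0, -0.001]
contact_force: [1.1, 2.5, -5.4]
opening: 0.178
finger_force: 25.0
```

In the tool's units: 0.0045 m is 0.006, 0.003 m is 0.004.

Call:
handwheel --offsets '{"plan":[[0,0,0,0.002,0,0,0],[0,0,0,0.004,0,0,0],[0,0,0,0.006,0,0,0]]}'

```text
clock: 9.45
tool_pos: [0.5681, -0.1322, 0.0777]
eef_rot: [0.012, 1.0, -0.0, 0.001]
contact_force: [-0.6, 3.4, 7.1]
opening: 0.179
finger_force: 25.0
```

Call:
handwheel --offsets '{"plan":[[0,0,0,0.002,0,0,0],[0,0,0,0.004,0,0,0]]}'

```text
clock: 9.65
tool_pos: [0.5685, -0.1321, 0.0747]
eef_rot: [0.012, 1.0, -0.0, 0.001]
contact_force: [-0.5, 3.1, 5.1]
opening: 0.182
finger_force: 25.0
```

Call:
handwheel --offsets '{"plan":[[0,0,0,0.0013,0,0,0],[0,0,0,0.0027,0,0,0]]}'

```text
clock: 9.85
tool_pos: [0.5685, -0.1321, 0.0727]
eef_rot: [0.012, 1.0, -0.0, 0.001]
contact_force: [0.3, 2.2, 6.8]
opening: 0.182
finger_force: 25.0
```

In the tool's units: 0.0015 m is 0.002, 0.001 m is 0.0013.

Call:
handwheel --offsets '{"plan":[[0,0,0,0.0013,0,0,0],[0,0,0,0.002,0,0,0]]}'

```text
clock: 10.05
tool_pos: [0.5687, -0.1321, 0.0716]
eef_rot: [0.012, 1.0, -0.0, 0.001]
contact_force: [-1.2, 3.1, 13.5]
opening: 0.179
finger_force: 25.0
```

Call:
handwheel --offsets '{"plan":[[0,0,0,0.0007,0,0,0],[0,0,0,0.0013,0,0,0]]}'

```text
clock: 10.25
tool_pos: [0.5687, -0.1321, 0.0716]
eef_rot: [0.012, 1.0, -0.0, 0.001]
contact_force: [-3.4, 3.2, 20.8]
opening: 0.177
finger_force: 25.0
```

Call:
handwheel --offsets '{"plan":[[0,0,0,0.0007,0,0,0],[0,0,0,0.0007,0,0,0]]}'

```text
clock: 10.45
tool_pos: [0.5687, -0.1321, 0.0716]
eef_rot: [0.012, 1.0, -0.0, 0.002]
contact_force: [-3.2, 3.8, 21.7]
opening: 0.179
finger_force: 25.0
```

It dragged steadily at 6–7 N, reversed sign when backed off, and stopped hard at home height, so this is the good socket. Relaxing, then letting go.

In the tool's units: -0.0012 m is -0.0016.

Call:
handwheel --offsets '{"plan":[[0,0,0,-0.0016,0,0,0],[0.5,0,0,-0.0016,0,0,0],[0.5,0,0,-0.0016,0,0,0],[0.5,0,0,-0.0016,0,0,0],[0.5,0,0,-0.0016,0,0,0]]}'

```text
clock: 10.95
tool_pos: [0.5672, -0.1329, 0.0693]
eef_rot: [0.012, 1.0, -0.0, -0.0]
contact_force: [-0.2, -0.6, -0.3]
opening: 0.499
finger_force: 0.0
```

Call:
handwheel --offsets '{"plan":[[0.5,0,0,-0.0267,0,0,0],[0.5,0,0,-0.08,0,0,0],[0.5,0,0,-0.1333,0,0,0],[0.5,0,0,-0.1867,0,0,0],[0.5,0.0533,0,-0.2,0,0,0],[0.5,0.1067,0,-0.2,0,0,0],[0.5,0.16,0,-0.2,0,0,0],[0.5,0.16,0,-0.2,0,0,0],[0.5,0.16,0,-0.2,0,0,0]]}'

```text
clock: 11.85
tool_pos: [0.4472, -0.1298, 0.2199]
eef_rot: [0.012, 1.0, -0.0, -0.0]
contact_force: [0.9, 0.8, -0.5]
opening: 0.5
finger_force: 0.0
```

```bash
python3 -c "
from h import *
o=[]
for n,c in(('top',(slice(160,260),slice(230,350))),('scene',(slice(120,240),slice(200,320)))):
    i,d=snapshot(n); w=cloud(n,d)
    m=(np.linalg.norm(w[...,:2]-[.567,-.132],axis=-1)<.035)&(w[...,2]>.06)&(w[...,2]<.13)&(i[...,0]>90)&(i[...,1]<60)
    q=w[m]; print(n,m.sum(),'max z',np.percentile(q[:,2],97),'med',np.median(q,0)); t=q[q[:,2]>.098]
    if len(t)>5: print(cv2.minAreaRect((t[:,:2]*1000).astype(np.float32)))
    o.append(cv2.resize(i[c],(400,400)))
cv2.imwrite('pics/end.png',np.hstack(o)[:,:,::-1])
goto(.567,-.132,.2,-.024)"
```

```text
top 53 max z 0.10935678717087842 med [ 0.56706326 -0.13451101  0.10577348]
((567.1939086914062, -132.26034545898438), (14.089143753051758, 20.471837997436523), 88.84239196777344)
scene 136 max z 0.10503545413425477 med [ 0.57393966 -0.12536244  0.08775534]
((571.5399169921875, -128.52392578125), (12.2962064743042, 20.629627227783203), 84.71064758300781)
shift [-0.1178  0.0003  0.0201] rot [0.0002 0.002  0.0002] pos [ 0.4492 -0.1295  0.2198] F [0.36 0.11 0.01] t 11.95 op 0.5
```

View pics/end.png

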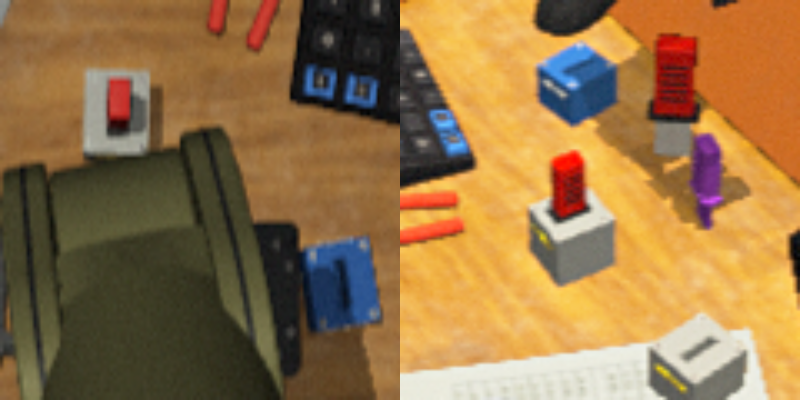

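The blade at (118,98) in the left half and (568,185) in the right stands upright, shoulder on the socket, with its top at 0.105 m as expected. The gripper is clear of it, so I'm handing in.

Call:
handwheel --offsets '{"plan":[[0.5,0,0,0,0,0,0],[0.5,0,0,0,0,0,0],[0.5,0,0,0,0,0,0]]}'

```text
clock: 12.25
tool_pos: [0.4482, -0.1293, 0.2195]
eef_rot: [0.012, 1.0, 0.0, 0.0]
contact_force: [-0.4, 0.8, -0.2]
opening: 0.502
finger_force: 0.0
```

```bash
python3 -c "
from plant import *
print(finish_job())"
```

```text
the job is handed in; nothing more can be done
None
```

I left the blade released, upright and fully home in the right-hand socket and handed the job in at about 12 s; no verdict came back. It was the first socket I tried, and its steady 6–7 N drag in both directions marked it as the good one, so I did not feel the other two.

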